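# Pack the thread box and shut its lid

### The job

Pack the open thread box so that its lid shuts: the thread spool stands too tall in the long trough, so tip it over to lie on its side there, and put the loose roll of tape flat into the square pocket of the box. Then swing the lid fully shut and let go; leave the glue pot, the rubber stamp and the ink pad where they are.

Things in the scene. Friction and masses are not known exactly. Their poses are not given: they have to be found in the camera images.
- thread_box: Fixed open-topped wooden box, 78 (x) x 210 (y) x 57 (height) mm outside, walls and floor 5 mm. Origin: centre of its underside, on the table. Its x axis points from the front long side (near the robot) to the hinged back long side, its y axis along its length, z up; it stands at any yaw within 0.25 rad of the robot's axes. A 4 mm divider of full height (at y = +28 to +32 mm) parts it into a long trough at -y and a square pocket at +y.
- trough (a point): Centre of the mouth of the long trough, at rim height, axes as the box (box frame 0, -36, 57 mm). The trough is 68 mm wide (x), 128 mm long (y) and 50 mm deep, its floor lined with non-slip cork.
- pocket (a point): Centre of the mouth of the square pocket, at rim height, axes as the box (box frame 0, 66, 57 mm). The pocket is 68 x 68 mm and only 26 mm deep.
- lid (a joint): Angle of the flat wooden lid (rad): 0 is shut, 1.57 upright, 2.1 its stop leaning back. It starts at 1.9 to 2.05. The hinge is stiff: the lid stays at any angle and needs 1 to 2 N at its front edge to move. The lid is 78 mm deep, 210 mm long, 7 mm thick, with a 50 mm wide thumb tab that stands 11 mm out from the middle of its front edge.
- lid_hinge (a point): Middle of the hinge line, which runs along the box's y axis on the back rim (box frame 39, 0, 57.5 mm).
- lid_front_edge (a point): Middle of the lid's front edge, on its outer (upper when shut) face, 78 mm from the hinge; moves with the lid. The tab reaches 11 mm beyond it.
- spool_mid (a point): Centre of the wooden thread spool with white thread: 47 mm across its two end flanges (each 8 mm thick), core 24 mm, 60 mm long, 50 g. z is its long axis. It starts upright in the trough, 3 to 13 mm from the divider, its top 10 mm over the rim; there is room to lie down only along the trough, away from the pocket. Pushed away from the pocket at its top flange it tips about its foot and falls on its side by itself.
- tape_mid (a point): Centre of the roll of black tape, lying flat on the table: 58 mm across, 19 mm tall, 50 g; z is its axis. Solid to the touch (the hole cannot be entered): grasp it across its outside.
- glue_pot_mid (a point): Centre of the open pale glue pot, 73 mm across, 81 mm tall, standing loose on the table: leave alone.
- rubber_stamp_mid (a point): Centre of the wooden rubber stamp, 36 x 40 mm, 74 mm tall, standing loose on the table: leave alone.
- ink_pad_mid (a point): Centre of the closed ink pad tin, 61 x 91 x 16 mm, lying loose on the table: leave alone.
There are look-alikes about, which are no part of the job. What is shaped like the part that bears spool_mid but turquoise is not meant.

How it is judged:
By the outcome, as a careful person would: the job done as asked, in the order asked, and still so for the second after the job is handed in, with the robot touching nothing.
It also fails if it takes over 69 s, if anything falls off the work surface, if the arm or the gripper's body presses on something with over 40 N, if the wrist force passes 120 N, or if a joint passes its speed limit or range.

### The arm

A 6-joint arm with a two-finger parallel gripper is mounted at the origin on the work surface; the furniture and walls round the work are solid. World frame = base frame: x ahead of the robot, y to its left, z up, the work surface at z = 0. Lengths are in mm, angles in rad, forces in N, time in s.
With the tool pointing down it reaches from about 300 to 775 mm from the base axis. Payload 14.6 kg.
Tool frame: the origin (TCP) lies midway between the tips of the shut fingers; the grasp point (between the pads) lies 19 mm behind it; z points along the fingers, y is the direction in which the jaws open and shut (so a half turn about z gives the same grasp; the last joint's range is limited). The gripper opens to 94 mm and grips with 3 to 60 N. Pads are 16 mm wide; open, the fingers measure 119 mm over their backs; the gripper's body (75 mm by 177 mm) begins 78 mm behind the grasp point.
Start: joints at [-1.253, 0.3, 1.521, -0, 1.321, -0.067], TCP at [206.448, -509.773, 205.446] pointing down, gripper open.
Joint ranges: [-3.03, 3.03], [-0.79, 2.21], [0.23, 2.52], [-1.04, 4.18], [0, 3.07], [-2.55, 2.55]. Speed limits (rad/s): [2.22, 2.22, 2.57, 3.14, 3.14, 3.14].

### API

Orientations are given as [roll, pitch, yaw] about the fixed x, y, z axes, in that order (R = Rz(yaw) Ry(pitch) Rx(roll)).
In Python, from cell import manip gives the robot as it stands.
- The arm moves only by the tool play_rows, never from a script. Its argument "commands" is a list of rows, each an object of numbers: "x", "y", "z": the shift along the tool's x, y, z in m; "wx", "wy", "wz": the turn, a rotation vector about the tool's x, y, z in degrees; "grip": the opening, from 0 (shut) to 1 (fully open). In form: [{"x": .., "y": .., "z": .., "wx": .., "wy": .., "wz": .., "grip": ..}, ...]. A call has 1 to 20 rows; each row shifts and turns the commanded pose from where the row before left it, along the tool's axes as they then stand; what a row does not reach is not made up. A row lasts 1/8 s, in which the tool goes at most 62.5 mm and 10.7 degrees, less where a joint would pass 70% of its speed; a pose out of reach is approached as far as the arm can. A call is refused whole if a number of a shift passes 0.0625 or a number of a turn 10.7, either way. A call with a gripper value outside its range is refused whole. The fingers move at their own pace and stop on an object; "squeeze" is the grip in N (left out, the last holds). Time passes only in rows, so rows that do not move let the fingers close. It gives the time, the measured TCP pose, the force and the opening at its end, in the units of the state.
- manip.read_state(): the state, without advancing time (a new reading comes with each control period).
- manip.camera(name): name is "side" or "top"; returns (picture, depth): 400x640x3 uint8, red, green, blue; 400x640 float32, mm along the optical axis (not along the pixel's ray), 0 where there is no reading.
- manip.camera_info(name): a dict with "intrinsics" (3x3 intrinsics, pixels), "camera_from_world" (4x4, takes a point from world to camera coordinates). Camera axes: x right, y up, looking along -z (the intrinsics and any distortion apply to the point x, -y, -z); pixel columns grow to the right and rows downward; lengths in mm; the calibration is good to about 2 mm. A picture is of the moment at which its call begins. camera_info takes no time and is no camera call.
- manip.sign_off(): hands the job in, once; it reports no verdict.
The state is a dict: "clock": time; "joints": joint angles; "qd": joint speeds; "effort": joint torques, N m; "eef_pos": TCP position; "eef_rot": TCP orientation; "wrist_force": force on the tool from outside, world axes, zero at the start; "moment": the same for the moment, N m; "finger_gap": finger opening in mm.
Only numpy, scipy, OpenCV 4.12 (cv2) and the standard library are available. Lean on these libraries where they do the work, as an engineer would, in place of code of your own. Each camera call takes 0.05 s, during which the arm holds its last target.

## Working session

There is one attempt and no reset: what is moved stays moved. The work goes in short steps, Python scripts to look and compute and a tool call to move; the robot and the scene stay as the last step left them, time stands still between calls to the robot, and variables do not carry over. Pictures are saved under pics/ and viewed, and the job is handed in when it is done.

Besides the shell and the picture viewer there is one more tool, called after "Call:" by a JSON object that holds its "api" and its "payload", one argument or row to a line. play_rows: Moves the arm, as the interface text tells. Its arguments: {"type":"object","properties":{"commands":{"type":"array"},"squeeze":{"type":"number"}},"required":["commands"]}

```bash
ls; mkdir -p pics
python3 - <<'E'
from cell import manip
import cv2,numpy as np
print(manip.read_state())
for n in("side","top"):
    p,d=manip.camera(n); cv2.imwrite(f"pics/{n}0.png",p[:,:,::-1]); np.savez(f"{n}0.npz",p=p,d=d)
    i=manip.camera_info(n); print({k:np.round(v,4) if not isinstance(v,str) else v for k,v in i.items()})
E
```

```text
pics
{'clock': 0.0, 'joints': array([-1.25261437e+00,  3.00475352e-01,  1.52155346e+00, -5.61206358e-06,
        1.32068291e+00, -6.65900994e-02]), 'qd': array([ 0.00090715,  0.00019712, -0.0006142 , -0.00103445,  0.00151339,
        0.00208957]), 'effort': array([ 3.09053539e-04, -5.31800437e+01, -3.52737737e+01,  7.08331587e-02,
        2.43639486e-02, -6.82592986e-05]), 'eef_pos': array([ 206.36481353, -509.5505946 ,  204.89567795]), 'eef_rot': array([-3.14047571e+00, -6.90394872e-05,  3.84773411e-01]), 'wrist_force': array([-0.20384672, -0.24457938,  0.13652038]), 'moment': array([-0.01924097, -0.00172093,  0.03493364]), 'finger_gap': 94.18551138514655}
{'intrinsics': array([[382.0737,   0.    , 320.931 ],
       [  0.    , 382.0737, 197.0413],
       [  0.    ,   0.    ,   1.    ]]), 'camera_from_world': array([[-9.073000e-01, -4.205000e-01, -7.900000e-03,  3.654208e+02],
       [ 1.708000e-01, -3.856000e-01,  9.067000e-01, -1.740757e+02],
       [-3.843000e-01,  8.213000e-01,  4.216000e-01, -7.668302e+02],
       [ 0.000000e+00,  0.000000e+00,  0.000000e+00,  1.000000e+00]])}
{'intrinsics': array([[377.2036,   0.    , 322.0128],
       [  0.    , 377.2036, 198.3885],
       [  0.    ,   0.    ,   1.    ]]), 'camera_from_world': array([[-1.540000e-02, -9.999000e-01, -5.600000e-03, -6.594940e+01],
       [ 9.988000e-01, -1.570000e-02,  4.580000e-02, -4.345471e+02],
       [-4.590000e-02, -4.900000e-03,  9.989000e-01, -9.853757e+02],
       [ 0.000000e+00,  0.000000e+00,  0.000000e+00,  1.000000e+00]])}
```

View pics/side0.png

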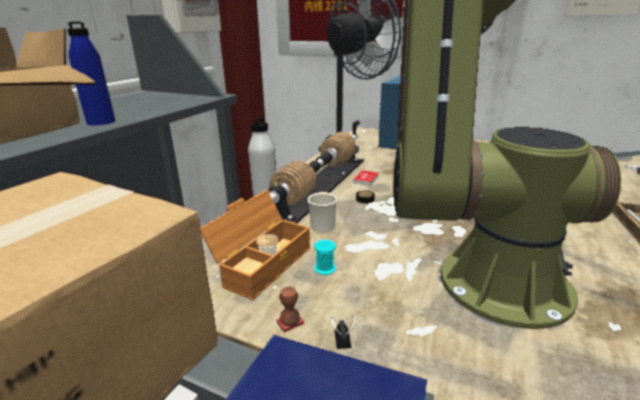

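View pics/top0.png

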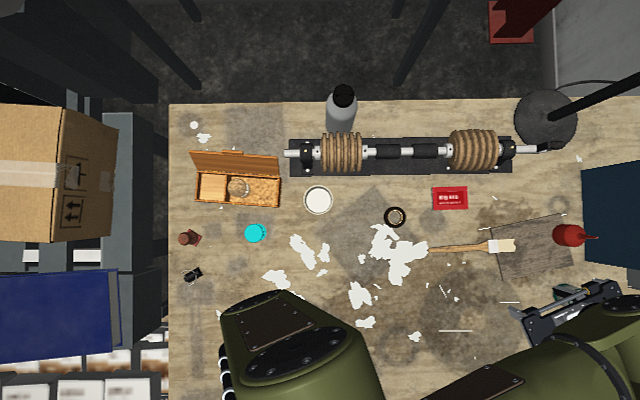

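The side view shows the box at about (265,260) with its lid leaning back. In the top view the box is at (237,185), the spool at (238,187), the black tape at (395,216), the glue pot at (318,199), the ink pad at (450,198) and the stamp at (188,238). The turquoise look-alike is at (255,233).

```bash
cat > h.py <<'E'
from cell import manip
import cv2,numpy as np
def ray(n,u,v,z):
    i=manip.camera_info(n);K=np.array(i["intrinsics"]);T=np.array(i["camera_from_world"])
    d=np.array([(u-K[0,2])/K[0,0],-(v-K[1,2])/K[1,1],-1.]);R=T[:3,:3];c=-R.T@T[:3,3];w=R.T@d
    return c+w*(z-c[2])/w[2]
def proj(n,P):
    i=manip.camera_info(n);K=np.array(i["intrinsics"]);T=np.array(i["camera_from_world"])
    p=T[:3,:3]@np.asarray(P,float)+T[:3,3]; return np.array([K[0,2]+K[0,0]*p[0]/-p[2],K[1,2]-K[1,1]*p[1]/-p[2]])
def cloud(n,d):
    i=manip.camera_info(n);K=np.array(i["intrinsics"]);T=np.array(i["camera_from_world"])
    v,u=np.mgrid[:400,:640];c=np.stack([(u-K[0,2])/K[0,0]*d,-(v-K[1,2])/K[1,1]*d,-d],-1)
    return (c-T[:3,3])@T[:3,:3]
E
python3 - <<'E'
from h import *
a=np.load("top0.npz");p=a["p"];d=a["d"];W=cloud("top",d)
c=cv2.resize(p[140:220,180:290],None,fx=7,fy=7,interpolation=cv2.INTER_CUBIC);cv2.imwrite("pics/c1.png",c[:,:,::-1])
c=cv2.resize(p[170:250,290:480],None,fx=4,fy=4,interpolation=cv2.INTER_CUBIC);cv2.imwrite("pics/c2.png",c[:,:,::-1])
s=np.load("side0.npz")["p"]
c=cv2.resize(s[185:305,195:345],None,fx=5,fy=5,interpolation=cv2.INTER_CUBIC);cv2.imwrite("pics/c3.png",c[:,:,::-1])
for r in range(148,214,3): print(r,[int(x) if d[r,k]>0 else -1 for k,x in zip(range(190,286,5),W[r,190:286:5,2])])
# tape
g=p.max(2);m=((g<70)&(W[...,2]>8)&(W[...,2]<40)&(d>0)).astype(np.uint8);m[:, :370]=0;m[:,420:]=0;m[:195]=0;m[240:]=0
print("tape",m.sum());q=cv2.findContours(m,0,2)[0];q=max(q,key=cv2.contourArea);(u,v),r=cv2.minEnclosingCircle(q);print(u,v,r,ray("top",u,v,19),np.median(W[...,2][m>0]))
E
```

```text
148 [-3, 0, 0, -2, -2, 0, -2, 0, 0, 0, -1, 2, -5, -2, 0, 0, 0, -1, -2, -2]
151 [128, 123, 125, 124, 122, -3, 3, 137, 134, 136, 132, -1, -2, 1, -1, -2, -1, 2, 0, 95]
154 [118, 119, 120, 120, 124, 124, 129, 125, 128, 128, 132, 125, 122, 0, -5, 0, -2, -1, 0, 93]
157 [0, 109, 109, 110, 113, 114, 115, 113, 116, 117, 121, 122, 124, 124, 124, 127, 126, 126, 0, 83]
160 [0, 96, 97, 99, 99, 102, 105, 102, 105, 108, 109, 111, 109, 113, 114, 116, 113, 122, -2, 0]
163 [2, 82, 87, 89, 89, 94, 92, 94, 92, 96, 96, 97, 99, 102, 104, 105, 107, 108, -2, 0]
166 [3, 2, 74, 75, 76, 76, 80, 85, 83, 85, 86, 85, 89, 88, 90, 94, 94, 98, 0, -2]
169 [1, -3, 60, 62, 61, 67, 66, 69, 73, 74, 74, 76, 76, 75, 80, -1, 79, 83, -1, -2]
172 [0, -3, 56, 56, 55, 56, 57, 58, 1, 58, 60, 62, 66, 65, 68, 72, 70, 71, 0, 0]
175 [3, 1, 45, 28, 31, 29, 32, 27, 37, 49, 54, 59, 54, 54, 59, 56, -2, 58, -1, 0]
178 [0, 0, 43, 32, 29, 30, 32, 31, 24, 8, 6, 9, 5, 4, 11, 29, 30, 44, 43, -1]
181 [0, 0, 40, 30, 28, 32, 30, 56, 21, 67, 69, 9, 7, 6, 3, 5, 7, 3, 42, -1]
184 [0, 2, 39, 30, 32, 31, 29, 56, 68, 66, 70, 67, 6, 6, 7, 6, 6, 6, 37, -1]
187 [-3, 0, 34, 28, 29, 30, 31, 52, 68, 65, 67, 67, 10, 8, 7, 6, 8, 5, 33, 1]
190 [-1, 0, 35, 31, 28, 30, 29, 57, 66, 65, 67, 69, 8, 4, 7, 10, 3, 7, 28, 0]
193 [0, 2, 31, 29, 30, 32, 31, 56, 65, 67, 66, 32, 7, 5, 7, 7, 9, 7, 20, 0]
196 [0, 56, 33, 33, 28, 29, 33, 54, 7, 64, 68, 7, 8, 7, 7, 5, 4, 8, 15, -2]
199 [0, 57, 28, 28, 28, 28, 31, 53, 4, 3, 8, 7, 8, 7, 3, 9, 8, 6, 15, 2]
202 [0, 0, -1, 0, 15, 54, 57, 53, 58, 56, 6, 7, 7, 4, 8, 8, 7, 5, 9, 0]
205 [-1, 0, -1, 0, 0, 0, -2, -5, 1, -3, 1, 0, 10, 54, 56, 54, 59, 56, 3, 2]
208 [0, -1, -1, 0, 0, 1, -2, 0, 1, -1, -1, -1, 3, 2, 0, 0, -2, -2, -1, -3]
211 [0, 0, 0, -4, -2, -1, -1, -3, 0, -3, -1, 2, 0, -2, -3, 0, 1, 0, 2, -3]
tape 171
394.5841979980469 216.94737243652344 10.6365385055542 [ 381.68495548 -261.03583481   19.        ] 18.108101769758928
```

View pics/c1.png

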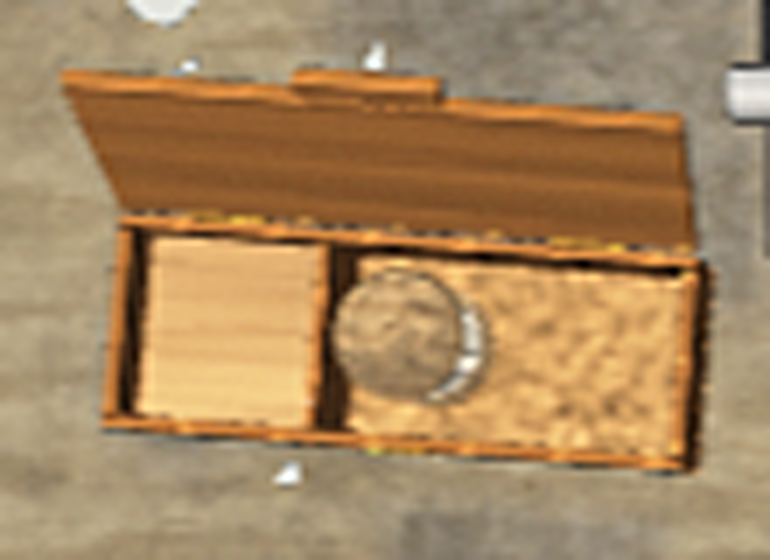

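View pics/c2.png

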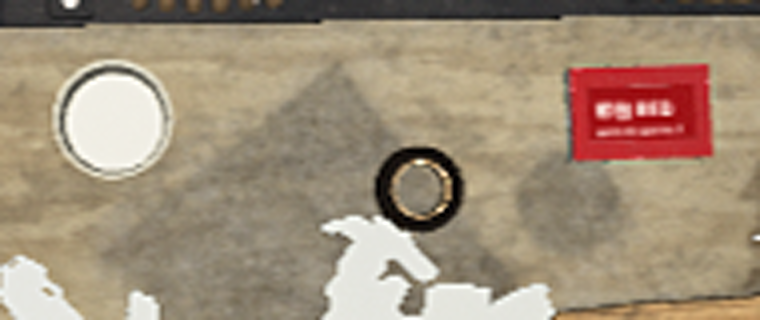

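View pics/c3.png

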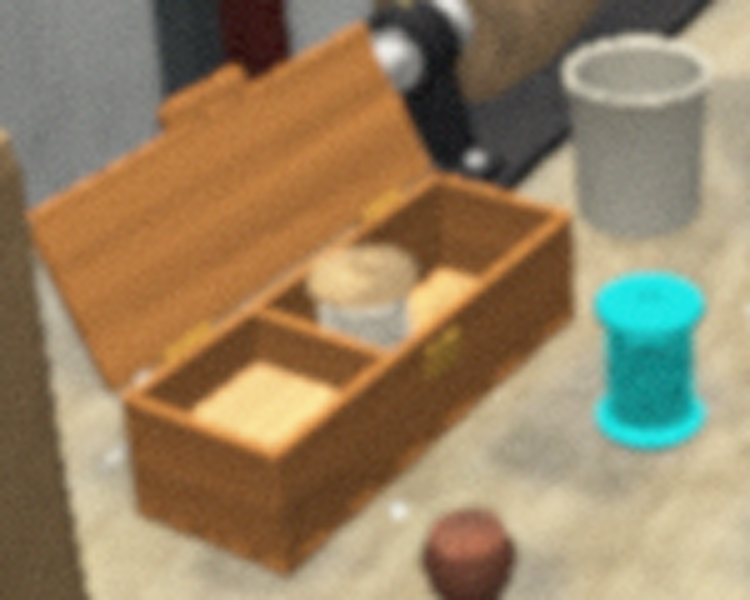

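Run:
```python
from h import *
f=lambda x,y:((x+.5)/7-.5+180,(y+.5)/7-.5+140)
C={k:ray("top",*f(*xy),57)[:2] for k,xy in dict(FL=(103,427),FR=(690,470),BL=(122,216),BR=(706,256)).items()}
for k in C: print(k,C[k].round(1))
F=C["FL"]-C["FR"];B=C["BL"]-C["BR"];print(np.linalg.norm(F),np.linalg.norm(B),np.linalg.norm(C["BL"]-C["FL"]),np.linalg.norm(C["BR"]-C["FR"]))
cen=sum(C.values())/4;yaw=np.arctan2(-(F+B)[0],(F+B)[1]);print("cen",cen,yaw)
# side check
g=lambda x,y:((x+.5)/5-.5+195,(y+.5)/5-.5+185)
S={k:ray("side",*g(*xy),57)[:2] for k,xy in dict(FL=(278,455),FR=(570,213),BL=(128,395),BR=(440,178)).items()}
for k in S: print(k,S[k].round(1))
print("cenS",sum(S.values())/4)
R=np.array([[np.cos(yaw),-np.sin(yaw)],[np.sin(yaw),np.cos(yaw)]])
tob=lambda P:R.T@(np.asarray(P)[:2]-cen)
print("spool",ray("top",*f(397,335),67),tob(ray("top",*f(397,335),67)))
print("spool side",tob(ray("side",*g(363,272),67)))
print("div",tob(ray("top",*f(331,245),57)),tob(ray("top",*f(318,430),57)))
for n,xy in dict(l=(62,75),r=(682,118),t1=(292,72),t2=(440,80)).items(): print(n,tob(ray("top",*f(*xy),130)))
h=lambda x,y:((x+.5)/4-.5+290,(y+.5)/4-.5+170)
print("tape",ray("top",*h(419,189),19)); print("glue",ray("top",*h(112,120),81));print("ink",ray("top",*h(641,112),16))
print("turq",ray("top",255,233,60))
print("tape side",ray("side",366,196.,10))
# lid plane from depth
a=np.load("top0.npz");W=cloud("top",a["d"]);q=W[155:171,195:275].reshape(-1,3);q=q[(q[:,2]>65)&(q[:,2]<140)]
b=(q[:,:2]-cen)@R;A=np.polyfit(q[:,2],b[:,0],1);print("lid x=",A,"angle",np.pi/2+np.arctan(A[0]), A[0]*57.5+A[1])
```

```text
FL [430.8 248.6]
FR [412.1  37.6]
BL [507.  241.7]
BR [489.1  31. ]
211.86207117395202 211.4710447997035 76.41740336362892 77.26759904353173
cen [459.74332367 139.73961924] -0.08661180181281851
FL [430.6 248.7]
FR [413.2  42.9]
BL [505.6 240.6]
BR [483.9  38. ]
cenS [458.34357021 142.5899961 ]
spool [461.53952339 140.27564424  67.        ] [1.74309867 0.68939339]
spool side [ 2.30728903 -0.41725199]
div [33.06180156 29.49270809] [-33.79544185  28.64213156]
l [ 76.89510734 104.49034873]
r [  77.03953349 -103.2833469 ]
t1 [83.29499046 27.84273093]
t2 [ 84.08453817 -21.71207823]
tape [ 381.8816108  -260.49606466   19.        ]
glue [427.33253532 -62.26365874  81.        ]
ink [ 429.93024334 -407.34243533   16.        ]
turq [347.28297532  95.69187408  60.        ]
tape side [ 380.00599985 -267.60300934   10.        ]
lid x= [ 0.50534044 10.35720335] angle 2.0387071571234805 39.414278813332125
```

Run:
```python
from h import *
for n in("top","side"):
    W=cloud(n,np.load(n+"0.npz")["d"]).reshape(-1,3)
    W=W[np.isfinite(W).all(1)]
    print(n)
    for x0 in range(300,800,50):
        r=[]
        for y0 in range(-350,600,50):
            m=(W[:,0]>=x0)&(W[:,0]<x0+50)&(W[:,1]>=y0)&(W[:,1]<y0+50)&(W[:,2]<900)
            r.append(int(np.percentile(W[m,2],98)) if m.sum()>5 else None)
        print(x0,r)
yaw=-.087;c=np.array([459,140.5]);R=np.array([[np.cos(yaw),-np.sin(yaw)],[np.sin(yaw),np.cos(yaw)]])
for b in [(1.7,50),(1.7,38),(1.7,-14),(0,66),(105,0),(54,0),(0,0)]: print(b,(c+R@b).round(1))
```

```text
top
300 [3, 4, 3, 3, 4, 3, 3, 3, 62, 62, 3, 4, 73, 3, 67, 292, 297, 190, 97]
350 [3, 20, 20, 3, 3, 80, 4, 3, 60, 61, 3, 3, 59, 3, 69, 298, 300, 299, None]
400 [3, 19, 6, 3, 3, 81, 81, 57, 57, 68, 61, 57, 3, 3, 69, 299, 300, 300, None]
450 [12, 13, 13, 93, 104, 99, 79, 74, 68, 69, 68, 57, 3, 3, 66, 299, 299, 299, None]
500 [102, 101, 101, 130, 134, 131, 107, 126, 127, 136, 133, 127, 3, 3, 68, 299, 299, 299, None]
550 [99, 98, 98, 129, 132, 130, 105, 81, 3, 3, 3, 2, 3, 3, 67, 298, 299, 299, None]
600 [3, 3, 3, 181, 249, 201, 3, 2, 3, 3, 2, 2, 3, 2, 66, 295, 296, 296, None]
650 [3, 3, 3, 3, 237, 179, 2, 3, 2, 3, 3, 3, 2, 3, 66, 70, 71, None, None]
700 [None, None, None, None, None, None, None, None, None, None, None, None, None, None, None, None, None, None, None]
750 [None, None, None, None, None, None, None, None, None, None, None, None, None, None, None, None, None, None, None]
side
300 [1, 1, 1, 1, 2, 1, 1, 1, 60, 60, 1, 1, 71, 0, None, 292, 294, 292, None]
350 [2, 19, 19, 1, 1, 79, 76, 1, 60, 59, 1, 0, 8, 0, None, 298, 298, 297, 297]
400 [1, 18, 17, 1, 1, 80, 79, 56, 56, 66, 64, 56
[... 240 characters left out ...]
 None, 153, 130, 105, 2, 0, None, 1, 1, None, None, None, 298, 298, 297, None]
600 [None, None, None, None, 247, 227, None, None, None, 0, 1, None, None, None, None, 295, 295, None, None]
650 [None, None, None, None, 235, 191, None, None, None, 0, None, None, None, None, None, None, None, None, None]
700 [None, None, None, None, None, None, None, None, None, None, None, None, None, None, None, None, None, None, None]
750 [None, None, None, None, None, None, None, None, None, None, None, None, None, None, None, None, None, None, None]
(1.7, 50) [465.  190.2]
(1.7, 38) [464.  178.2]
(1.7, -14) [459.5 126.4]
(0, 66) [464.7 206.3]
(105, 0) [563.6 131.4]
(54, 0) [512.8 135.8]
(0, 0) [459.  140.5]
```

Box centre is about (459, 140.5) at yaw -0.087. The spool is about 4.5 mm from the divider, the lid is at about 2.03 rad, and the tape is at (382, -260.5). I'll turn the tool to the box's axes and go behind the spool's pocket side.

Call:
{"api": "play_rows", "payload": {
  "commands": [
    {"wz": 9.0,"grip": 0},
    {"wz": 9.0,"grip": 0},
    {"wz": 9.0,"grip": 0},
    {"x": 0.0123,"y": -0.045,"grip": 0},
    {"x": 0.0123,"y": -0.045,"grip": 0},
    {"x": 0.0123,"y": -0.045,"grip": 0},
    {"x": 0.0123,"y": -0.045,"grip": 0},
    {"x": 0.0123,"y": -0.045,"grip": 0},
    {"x": 0.0123,"y": -0.045,"grip": 0},
    {"x": 0.0123,"y": -0.045,"grip": 0},
    {"x": 0.0123,"y": -0.045,"grip": 0},
    {"x": 0.0123,"y": -0.045,"grip": 0},
    {"x": 0.0123,"y": -0.045,"grip": 0},
    {"x": 0.0123,"y": -0.045,"grip": 0},
    {"x": 0.0123,"y": -0.045,"grip": 0},
    {"x": 0.0123,"y": -0.045,"grip": 0},
    {"x": 0.0123,"y": -0.045,"grip": 0},
    {"x": 0.0123,"y": -0.045,"grip": 0},
    {"x": 0.0123,"y": -0.045,"grip": 0},
    {"grip": 0}
  ]
}}

```text
$.commands[0]: bad value
```

```bash
cat >> h.py <<'E'
YAW=-.087;CEN=np.array([459,140.5]);RB=np.array([[np.cos(YAW),-np.sin(YAW)],[np.sin(YAW),np.cos(YAW)]])
def tob(P): P=np.asarray(P,float); return np.r_[RB.T@(P[:2]-CEN),P[2]].round(1)
def st():
    s=manip.read_state();print("t",round(s["clock"],2),"box",tob(s["eef_pos"]),"rot",s["eef_rot"].round(3),"F",s["wrist_force"].round(1),"gap",round(s["finger_gap"],1))
def snap(n,name,box=None,k=1):
    p,d=manip.camera(n);q=p if box is None else p[box[1]:box[3],box[0]:box[2]]
    cv2.imwrite(f"pics/{name}.png",cv2.resize(q,None,fx=k,fy=k,interpolation=cv2.INTER_CUBIC)[:,:,::-1]);np.savez(name+".npz",p=p,d=d)
E
python3 -c "
from h import *
st()
print('tape',tob([382,-260.5,19]),tob([459,140,0]))"
```

```text
t 0.1 box [-195.2 -669.6  204.9] rot [-3.141 -0.     0.385] F [-0.1  0.3 -0.2] gap 93.8
tape [ -41.9 -406.2   19. ] [ 0.  -0.5  0. ]
```

Call:
{"api": "play_rows", "payload": {
  "commands": [
    {"x": 0,"y": 0,"z": 0,"wx": 0,"wy": 0,"wz": 9.0,"grip": 0},
    {"x": 0,"y": 0,"z": 0,"wx": 0,"wy": 0,"wz": 9.0,"grip": 0},
    {"x": 0,"y": 0,"z": 0,"wx": 0,"wy": 0,"wz": 9.0,"grip": 0},
    {"x": 0.0123,"y": -0.045,"z": 0,"wx": 0,"wy": 0,"wz": 0,"grip": 0},
    {"x": 0.0123,"y": -0.045,"z": 0,"wx": 0,"wy": 0,"wz": 0,"grip": 0},
    {"x": 0.0123,"y": -0.045,"z": 0,"wx": 0,"wy": 0,"wz": 0,"grip": 0},
    {"x": 0.0123,"y": -0.045,"z": 0,"wx": 0,"wy": 0,"wz": 0,"grip": 0},
    {"x": 0.0123,"y": -0.045,"z": 0,"wx": 0,"wy": 0,"wz": 0,"grip": 0},
    {"x": 0.0123,"y": -0.045,"z": 0,"wx": 0,"wy": 0,"wz": 0,"grip": 0},
    {"x": 0.0123,"y": -0.045,"z": 0,"wx": 0,"wy": 0,"wz": 0,"grip": 0},
    {"x": 0.0123,"y": -0.045,"z": 0,"wx": 0,"wy": 0,"wz": 0,"grip": 0},
    {"x": 0.0123,"y": -0.045,"z": 0,"wx": 0,"wy": 0,"wz": 0,"grip": 0},
    {"x": 0.0123,"y": -0.045,"z": 0,"wx": 0,"wy": 0,"wz": 0,"grip": 0},
    {"x": 0.0123,"y": -0.045,"z": 0,"wx": 0,"wy": 0,"wz": 0,"grip": 0},
    {"x": 0.0123,"y": -0.045,"z": 0,"wx": 0,"wy": 0,"wz": 0,"grip": 0},
    {"x": 0.0123,"y": -0.045,"z": 0,"wx": 0,"wy": 0,"wz": 0,"grip": 0},
    {"x": 0.0123,"y": -0.045,"z": 0,"wx": 0,"wy": 0,"wz": 0,"grip": 0},
    {"x": 0.0123,"y": -0.045,"z": 0,"wx": 0,"wy": 0,"wz": 0,"grip": 0},
    {"x": 0.0123,"y": -0.045,"z": 0,"wx": 0,"wy": 0,"wz": 0,"grip": 0}
  ]
}}

```text
clock: 2.48
eef_pos: [464.9, 192.1, 205.2]
eef_rot: [3.141, 0.0, -0.086]
wrist_force: [-0.5, -1.0, 0.1]
finger_gap: 0.3
```

```bash
python3 -c "
from h import *
st()"
```

```text
t 2.48 box [  1.4  51.9 205.2] rot [ 3.141  0.    -0.086] F [-0.5 -1.   0.1] gap 0.3
```

Call:
{"api": "play_rows", "payload": {
  "commands": [
    {"x": 0,"y": 0,"z": 0.0287,"wx": 0,"wy": 0,"wz": 0,"grip": 0},
    {"x": 0,"y": 0,"z": 0.0287,"wx": 0,"wy": 0,"wz": 0,"grip": 0},
    {"x": 0,"y": 0,"z": 0.0287,"wx": 0,"wy": 0,"wz": 0,"grip": 0},
    {"x": 0,"y": 0,"z": 0.0287,"wx": 0,"wy": 0,"wz": 0,"grip": 0},
    {"x": 0,"y": 0,"z": 0.0285,"wx": 0,"wy": 0,"wz": 0,"grip": 0},
    {"x": 0,"y": 0,"z": 0,"wx": 0,"wy": 0,"wz": 0,"grip": 0}
  ]
}}

```text
clock: 3.22
eef_pos: [463.5, 190.2, 60.6]
eef_rot: [3.14, 0.004, -0.086]
wrist_force: [0.6, 0.5, 0.6]
finger_gap: 0.4
```

```bash
python3 -c "
from h import *
st();snap('side','s1',(190,140,350,300),4)"
```

```text
t 3.23 box [ 0.2 49.9 60.6] rot [ 3.14   0.004 -0.086] F [0.6 0.5 0.6] gap 0.4
```

View pics/s1.png

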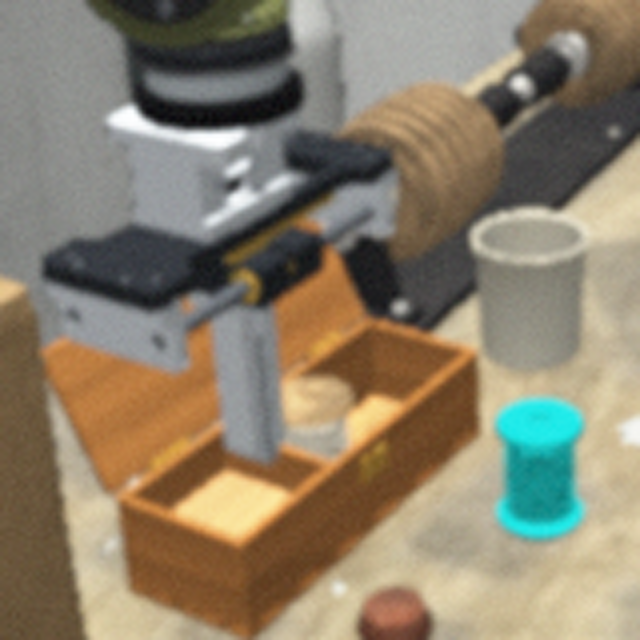

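The finger stands over the pocket beside the spool's top flange, at about (250,440) in this crop, clear of the rim. Next I push along the tipping arc.

Call:
{"api": "play_rows", "payload": {
  "commands": [
    {"x": 0.0015,"y": 0.008,"z": 0,"wx": 0,"wy": 0,"wz": 0,"grip": 0},
    {"x": 0,"y": 0.007,"z": 0,"wx": 0,"wy": 0,"wz": 0,"grip": 0},
    {"x": 0,"y": 0.005,"z": -0.003,"wx": 0,"wy": 0,"wz": 0,"grip": 0},
    {"x": 0,"y": 0.005,"z": -0.003,"wx": 0,"wy": 0,"wz": 0,"grip": 0},
    {"x": 0,"y": 0.006,"z": -0.0025,"wx": 0,"wy": 0,"wz": 0,"grip": 0},
    {"x": 0,"y": 0.006,"z": -0.002,"wx": 0,"wy": 0,"wz": 0,"grip": 0},
    {"x": 0,"y": 0.006,"z": -0.002,"wx": 0,"wy": 0,"wz": 0,"grip": 0},
    {"x": 0,"y": 0.006,"z": -0.0015,"wx": 0,"wy": 0,"wz": 0,"grip": 0},
    {"x": 0,"y": 0.005,"z": -0.001,"wx": 0,"wy": 0,"wz": 0,"grip": 0},
    {"x": 0,"y": 0.005,"z": 0,"wx": 0,"wy": 0,"wz": 0,"grip": 0},
    {"x": 0,"y": 0.003,"z": 0,"wx": 0,"wy": 0,"wz": 0,"grip": 0},
    {"x": 0,"y": 0,"z": 0,"wx": 0,"wy": 0,"wz": 0,"grip": 0}
  ]
}}

```text
clock: 4.78
eef_pos: [460.8, 128.5, 77.1]
eef_rot: [3.142, 0.0, -0.087]
wrist_force: [0.7, -0.2, 0.9]
finger_gap: 0.5
```

```bash
python3 -c "
from h import *
st();snap('side','s2',(190,140,350,300),4)"
```

```text
t 4.78 box [  2.8 -11.8  77.1] rot [ 3.142  0.    -0.087] F [ 0.7 -0.2  0.9] gap 0.5
```

View pics/s2.png

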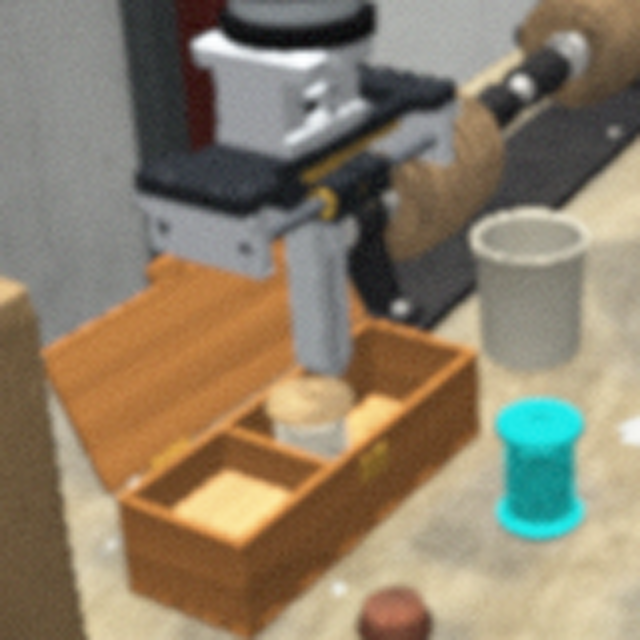

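The spool is still upright, with its top at about (308,400): the finger rose before contact and slid over the flange. I'll back off and retry lower, rising only after contact.

Call:
{"api": "play_rows", "payload": {
  "commands": [
    {"x": 0,"y": 0,"z": -0.015,"wx": 0,"wy": 0,"wz": 0,"grip": 0},
    {"x": 0,"y": -0.031,"z": 0,"wx": 0,"wy": 0,"wz": 0,"grip": 0},
    {"x": 0,"y": -0.031,"z": 0,"wx": 0,"wy": 0,"wz": 0,"grip": 0},
    {"x": 0,"y": 0,"z": 0,"wx": 0,"wy": 0,"wz": 0,"grip": 0}
  ]
}}

```text
clock: 5.32
eef_pos: [466.3, 191.9, 93.0]
eef_rot: [-3.141, -0.001, -0.084]
wrist_force: [-1.0, -0.1, -0.1]
finger_gap: 0.5
```

```bash
python3 -c "
from h import *
st();snap('side','s3',(190,140,350,300),4)
print(ray('side',190+(310)/4,140+397/4,67), tob(ray('side',190+(310)/4,140+397/4,67)))"
```

```text
t 5.33 box [ 2.8 51.8 93. ] rot [-3.141e+00 -1.000e-03 -8.400e-02] F [-1.  -0.1 -0.1] gap 0.5
[460.89043501 139.72653535  67.        ] [ 2.  -0.6 67. ]
```

View pics/s3.png

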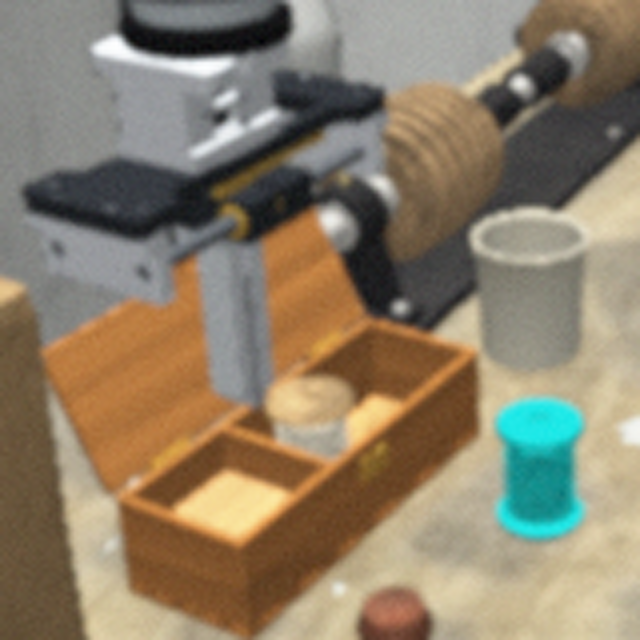

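The spool stands unmoved at about (310,397) in this crop, box frame (2, -0.6).

Call:
{"api": "play_rows", "payload": {
  "commands": [
    {"x": 0,"y": 0,"z": 0.017,"wx": 0,"wy": 0,"wz": 0,"grip": 0},
    {"x": 0,"y": 0,"z": 0.0165,"wx": 0,"wy": 0,"wz": 0,"grip": 0},
    {"x": 0,"y": 0.007,"z": 0,"wx": 0,"wy": 0,"wz": 0,"grip": 0},
    {"x": 0,"y": 0.007,"z": 0,"wx": 0,"wy": 0,"wz": 0,"grip": 0},
    {"x": 0,"y": 0,"z": 0,"wx": 0,"wy": 0,"wz": 0,"grip": 0}
  ]
}}

```text
clock: 6.0
eef_pos: [465.2, 175.9, 59.1]
eef_rot: [-3.141, -0.001, -0.087]
wrist_force: [0.3, -0.4, -0.3]
finger_gap: 0.5
```

```bash
python3 -c "
from h import *
st();snap('side','s4',(230,200,310,280),7)"
```

```text
t 6.0 box [ 3.1 35.8 59.1] rot [-3.141e+00 -1.000e-03 -8.700e-02] F [ 0.3 -0.4 -0.3] gap 0.5
```

View pics/s4.png

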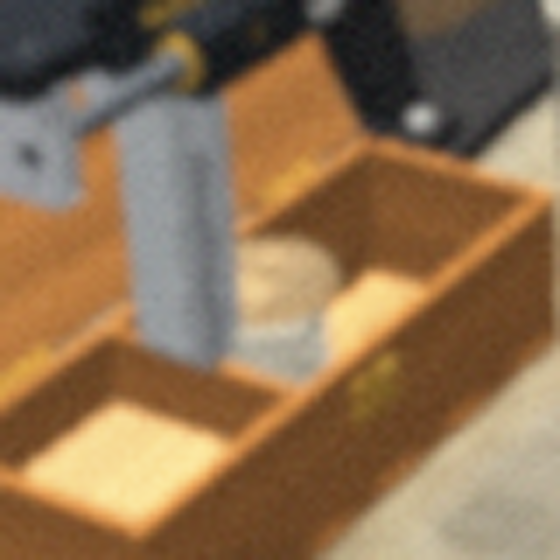

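Call:
{"api": "play_rows", "payload": {
  "commands": [
    {"x": 0,"y": 0.005,"z": 0,"wx": 0,"wy": 0,"wz": 0,"grip": 0},
    {"x": 0,"y": 0.005,"z": 0,"wx": 0,"wy": 0,"wz": 0,"grip": 0},
    {"x": 0,"y": 0.005,"z": -0.001,"wx": 0,"wy": 0,"wz": 0,"grip": 0},
    {"x": 0,"y": 0.005,"z": -0.001,"wx": 0,"wy": 0,"wz": 0,"grip": 0},
    {"x": 0,"y": 0.005,"z": -0.001,"wx": 0,"wy": 0,"wz": 0,"grip": 0},
    {"x": 0,"y": 0.005,"z": -0.001,"wx": 0,"wy": 0,"wz": 0,"grip": 0},
    {"x": 0,"y": 0.005,"z": -0.001,"wx": 0,"wy": 0,"wz": 0,"grip": 0},
    {"x": 0,"y": 0.005,"z": 0,"wx": 0,"wy": 0,"wz": 0,"grip": 0},
    {"x": 0,"y": 0.005,"z": 0,"wx": 0,"wy": 0,"wz": 0,"grip": 0},
    {"x": 0,"y": 0.005,"z": 0,"wx": 0,"wy": 0,"wz": 0,"grip": 0},
    {"x": 0,"y": 0.003,"z": 0,"wx": 0,"wy": 0,"wz": 0,"grip": 0},
    {"x": 0,"y": 0,"z": 0,"wx": 0,"wy": 0,"wz": 0,"grip": 0}
  ]
}}

```text
clock: 7.55
eef_pos: [460.3, 123.5, 63.5]
eef_rot: [3.142, 0.0, -0.087]
wrist_force: [0.3, -0.5, -0.4]
finger_gap: 0.4
```

```bash
python3 -c "
from h import *
st();snap('side','s5',(190,140,350,300),4)"
```

```text
t 7.55 box [  2.8 -16.9  63.5] rot [ 3.142  0.    -0.087] F [ 0.3 -0.5 -0.4] gap 0.4
```

View pics/s5.png

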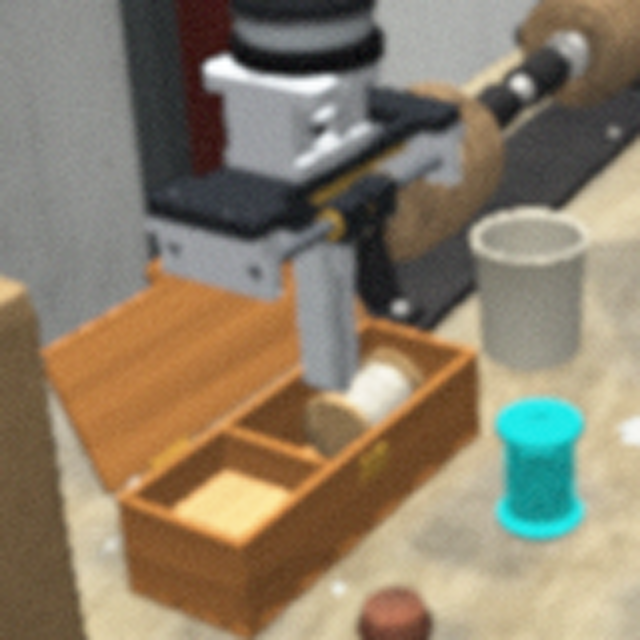

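The spool now lies on its side in the trough, from about (330,420) to (390,370). Next is the tape.

Call:
{"api": "play_rows", "payload": {
  "commands": [
    {"x": 0,"y": 0,"z": -0.05,"wx": 0,"wy": 0,"wz": 0,"grip": 0},
    {"x": 0,"y": 0,"z": -0.056,"wx": 0,"wy": 0,"wz": 0,"grip": 0},
    {"x": -0.005,"y": 0.039,"z": 0,"wx": 0,"wy": 0,"wz": 0,"grip": 1},
    {"x": -0.005,"y": 0.039,"z": 0,"wx": 0,"wy": 0,"wz": 0,"grip": 1},
    {"x": -0.005,"y": 0.039,"z": 0,"wx": 0,"wy": 0,"wz": 0,"grip": 1},
    {"x": -0.005,"y": 0.039,"z": 0,"wx": 0,"wy": 0,"wz": 0,"grip": 1},
    {"x": -0.005,"y": 0.039,"z": 0,"wx": 0,"wy": 0,"wz": 0,"grip": 1},
    {"x": -0.005,"y": 0.039,"z": 0,"wx": 0,"wy": 0,"wz": 0,"grip": 1},
    {"x": -0.005,"y": 0.039,"z": 0,"wx": 0,"wy": 0,"wz": 0,"grip": 1},
    {"x": -0.005,"y": 0.039,"z": 0,"wx": 0,"wy": 0,"wz": 0,"grip": 1},
    {"x": -0.005,"y": 0.039,"z": 0,"wx": 0,"wy": 0,"wz": 0,"grip": 1},
    {"x": 0,"y": 0.038,"z": 0,"wx": 0,"wy": 0,"wz": 0,"grip": 1},
    {"x": 0,"y": 0,"z": 0,"wx": 0,"wy": 0,"wz": 0,"grip": 1}
  ]
}}

```text
clock: 9.22
eef_pos: [381.6, -261.5, 169.4]
eef_rot: [-3.142, 0.0, -0.089]
wrist_force: [-0.0, 0.1, -0.3]
finger_gap: 94.1
```

```bash
python3 -c "
from h import *
st();snap('side','s6',(300,120,460,240),5);snap('top','t6',(180,140,440,260),3)"
```

```text
t 9.22 box [ -42.2 -407.2  169.4] rot [-3.142  0.    -0.089] F [-0.   0.1 -0.3] gap 94.1
```

View pics/s6.png

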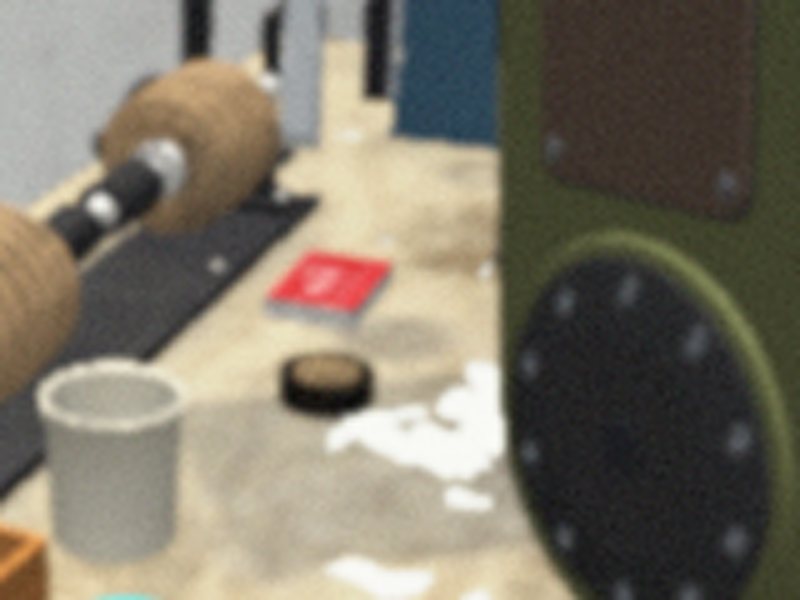

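View pics/t6.png

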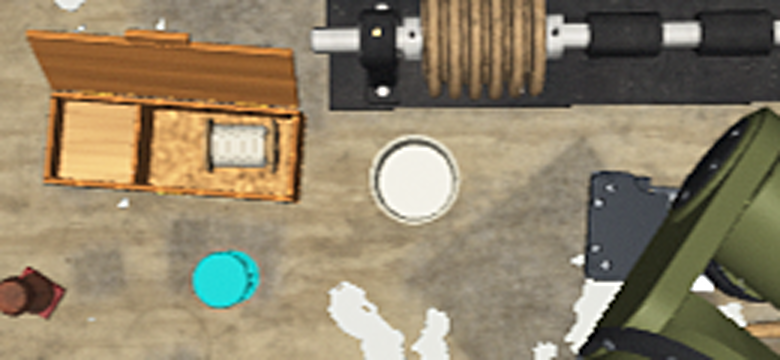

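The spool lies along the trough at about (240,143) in the top view. The tape is untouched below the gripper, at about (327,380) in the side crop.

```bash
python3 -c "
from h import *
p=ray('side',300+327.5/5,120+376/5,19);print(p,tob(p))"
```

```text
[ 377.17648562 -253.61521742   19.        ] [ -47.3 -399.7   19. ]
```

Call:
{"api": "play_rows", "payload": {
  "commands": [
    {"x": 0,"y": 0,"z": 0.05,"wx": 0,"wy": 0,"wz": 0,"grip": 1},
    {"x": 0,"y": 0,"z": 0.05,"wx": 0,"wy": 0,"wz": 0,"grip": 1},
    {"x": 0,"y": 0,"z": 0.03,"wx": 0,"wy": 0,"wz": 0,"grip": 1},
    {"x": 0,"y": 0,"z": 0,"wx": 0,"wy": 0,"wz": 0,"grip": 1}
  ]
}}

```text
clock: 9.82
eef_pos: [381.4, -258.4, 38.4]
eef_rot: [-3.139, 0.003, -0.085]
wrist_force: [-0.1, -0.8, 0.3]
finger_gap: 94.3
```

Call:
{"api": "play_rows", "payload": {
  "commands": [
    {"x": -0.001,"y": 0,"z": 0.015,"wx": 0,"wy": 0,"wz": 0,"grip": 1},
    {"x": 0,"y": 0,"z": 0.0135,"wx": 0,"wy": 0,"wz": 0,"grip": 1},
    {"x": 0,"y": 0,"z": 0,"wx": 0,"wy": 0,"wz": 0,"grip": 0.5},
    {"x": 0,"y": 0,"z": 0,"wx": 0,"wy": 0,"wz": 0,"grip": 0.5},
    {"x": 0,"y": 0,"z": 0,"wx": 0,"wy": 0,"wz": 0,"grip": 0.5},
    {"x": 0,"y": 0,"z": 0,"wx": 0,"wy": 0,"wz": 0,"grip": 0.5},
    {"x": 0,"y": 0,"z": 0,"wx": 0,"wy": 0,"wz": 0,"grip": 0.5}
  ],
  "squeeze": 15
}}

```text
clock: 10.7
eef_pos: [381.1, -260.0, 11.4]
eef_rot: [3.141, -0.0, -0.086]
wrist_force: [0.1, -0.4, 2.6]
finger_gap: 55.6
```

```bash
python3 -c "
from h import *
st()"
```

```text
t 10.7 box [ -42.8 -405.8   11.4] rot [ 3.141 -0.    -0.086] F [ 0.1 -0.4  2.6] gap 55.6
```

Call:
{"api": "play_rows", "payload": {
  "commands": [
    {"x": 0,"y": 0,"z": -0.02,"wx": 0,"wy": 0,"wz": 0,"grip": 0.5},
    {"x": 0,"y": 0,"z": -0.05,"wx": 0,"wy": 0,"wz": 0,"grip": 0.5},
    {"x": 0,"y": 0,"z": -0.06,"wx": 0,"wy": 0,"wz": 0,"grip": 0.5},
    {"x": 0,"y": 0,"z": -0.03,"wx": 0,"wy": 0,"wz": 0,"grip": 0.5},
    {"x": 0,"y": 0,"z": 0,"wx": 0,"wy": 0,"wz": 0,"grip": 0.5}
  ]
}}

```text
clock: 11.32
eef_pos: [381.6, -260.4, 173.0]
eef_rot: [3.139, -0.003, -0.086]
wrist_force: [-0.1, 0.4, -1.0]
finger_gap: 55.3
```

```bash
python3 -c "
from h import *
st();snap('side','s7',(320,70,450,230),4)"
```

```text
t 11.32 box [ -42.3 -406.1  173. ] rot [ 3.139e+00 -3.000e-03 -8.600e-02] F [-0.1  0.4 -1. ] gap 55.3
```

View pics/s7.png

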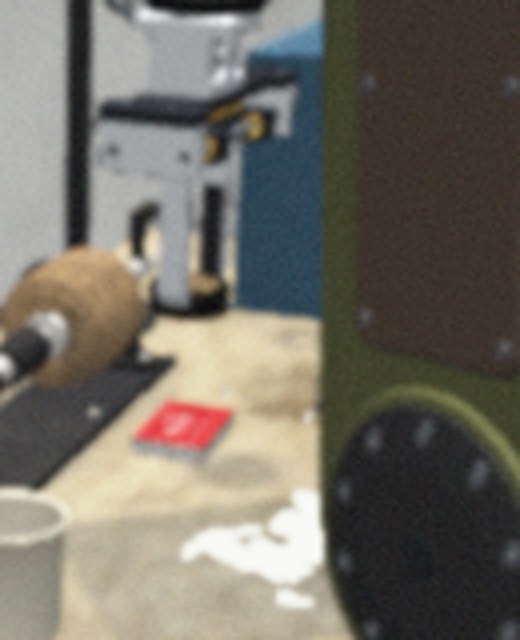

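```bash
python3 -c "
from h import *
P=np.array([381.6,-260.4])
for o in(-10,-5,0,5,10):
  c=P+RB@[o,0]; a=np.arange(0,6.3,.05)
  q=np.array([proj('side',[c[0]+29*np.cos(t),c[1]+29*np.sin(t),171]) for t in a]); print(o,(q.min(0)-[320,70])*4,(q.max(0)-[320,70])*4)
for f in (-8,8):
  w=P+RB@[f,30+12];print('finger',(proj('side',[*w,173])-[320,70])*4)
d=np.load('s7.npz')
W=cloud('side',d['d']);m=(W[...,2]>160)&(W[...,2]<180)&(abs(W[...,0]-381)<60)&(abs(W[...,1]+260)<60)&(d['p'].max(2)<75)
q=W[m];print(len(q),q.min(0),q.max(0),np.median(q,0));v,u=np.nonzero(m);print((u.min()-320)*4,(u.max()-320+1)*4,(v.min()-70)*4,(v.max()-69)*4)
"
```

```text
-10 [159.21280633 285.73966351] [244.20855151 310.80879408]
-5 [152.59805892 284.76585947] [237.37399109 309.72968043]
0 [146.0117239  283.79614555] [230.56894615 308.65533073]
5 [139.45361859 282.83049605] [223.79322589 307.5857135 ]
10 [132.9235619  281.86888545] [217.04664117 306.52079756]
finger [173.96074321 311.121167  ]
finger [152.0653391  307.66038744]
77 [ 354.90570916 -268.18663313  162.44336261] [ 405.31697902 -225.7834294   179.8392065 ] [ 368.50070996 -237.89424333  171.49179061]
148 228 284 316
```

The tape is held level at about (190,297) in the crop, and its outline matches a centred grasp. Carrying it to the pocket.

Call:
{"api": "play_rows", "payload": {
  "commands": [
    {"x": 0.0038,"y": -0.043,"z": 0,"wx": 0,"wy": 0,"wz": 0,"grip": 0.5},
    {"x": 0.0038,"y": -0.043,"z": 0,"wx": 0,"wy": 0,"wz": 0,"grip": 0.5},
    {"x": 0.0038,"y": -0.043,"z": 0,"wx": 0,"wy": 0,"wz": 0,"grip": 0.5},
    {"x": 0.0038,"y": -0.043,"z": 0,"wx": 0,"wy": 0,"wz": 0,"grip": 0.5},
    {"x": 0.0038,"y": -0.043,"z": 0,"wx": 0,"wy": 0,"wz": 0,"grip": 0.5},
    {"x": 0.0038,"y": -0.043,"z": 0,"wx": 0,"wy": 0,"wz": 0,"grip": 0.5},
    {"x": 0.0038,"y": -0.043,"z": 0,"wx": 0,"wy": 0,"wz": 0,"grip": 0.5},
    {"x": 0.0038,"y": -0.043,"z": 0,"wx": 0,"wy": 0,"wz": 0,"grip": 0.5},
    {"x": 0.0038,"y": -0.043,"z": 0,"wx": 0,"wy": 0,"wz": 0,"grip": 0.5},
    {"x": 0.0038,"y": -0.043,"z": 0,"wx": 0,"wy": 0,"wz": 0,"grip": 0.5},
    {"x": 0.0038,"y": -0.042,"z": 0,"wx": 0,"wy": 0,"wz": 0,"grip": 0.5},
    {"x": 0,"y": 0,"z": 0.05,"wx": 0,"wy": 0,"wz": 0,"grip": 0.5},
    {"x": 0,"y": 0,"z": 0.035,"wx": 0,"wy": 0,"wz": 0,"grip": 0.5},
    {"x": 0,"y": 0,"z": 0,"wx": 0,"wy": 0,"wz": 0,"grip": 0.5},
    {"x": 0,"y": 0,"z": 0,"wx": 0,"wy": 0,"wz": 0,"grip": 0.5}
  ]
}}

```text
clock: 13.25
eef_pos: [463.7, 206.7, 86.8]
eef_rot: [-3.141, -0.0, -0.087]
wrist_force: [-0.0, -0.4, -0.2]
finger_gap: 55.3
```

```bash
python3 -c "
from h import *
st();snap('side','s8',(190,160,310,290),5)"
```

```text
t 13.25 box [-1.1 66.4 86.8] rot [-3.141 -0.    -0.087] F [-0.  -0.4 -0.2] gap 55.3
```

View pics/s8.png

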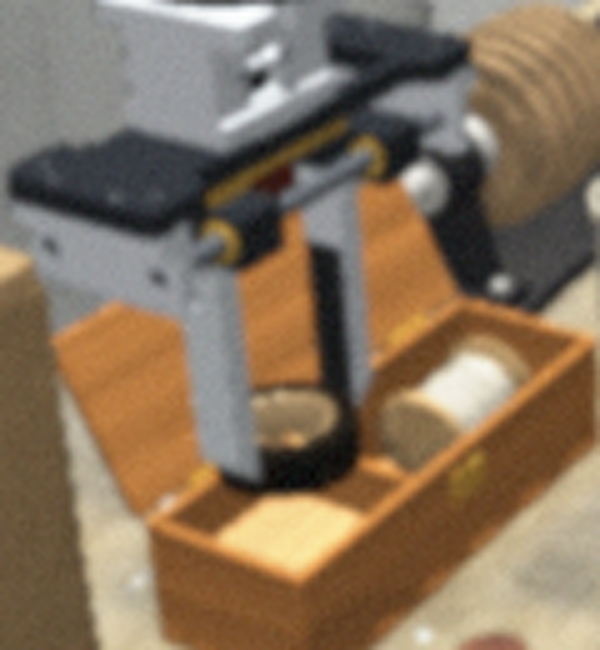

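```bash
python3 -c "
from h import *
P=np.array([463.7,206.7])
for o in(-4,0,4):
  c=P+RB@[o,0]; a=np.arange(0,6.3,.05)
  for z in (76,95):
    q=np.array([proj('side',[c[0]+29*np.cos(t),c[1]+29*np.sin(t),z]) for t in a]); print(o,z,(q.min(0)-[190,160])*5,(q.max(0)-[190,160])*5)
for b in [(-39,105),(-39,-105),(39,105)]: print(b,(proj('side',[*(CEN+RB@b),57])-[190,160])*5)
"
```

```text
-4 76 [219.43488802 419.74700532] [371.02279042 502.32477874]
-4 95 [214.24932998 378.89943045] [367.54719811 459.37476727]
0 76 [211.52321124 417.17102736] [362.83438583 499.350561  ]
0 95 [206.26370588 376.39381623] [359.27850806 456.47702144]
4 76 [203.65041257 414.60718534] [354.68575096 496.39138064]
4 95 [198.31775301 373.90013033] [351.05041229 453.59409147]
(-39, 105) [304.50401094 578.54443913]
(-39, -105) [600.86598977 333.3298029 ]
(39, 105) [146.44650227 518.63407765]
```

The tape sits level over the pocket at about (290,440), within about 2 mm of centre by the predicted outline. Lowering until the fingertips are just over the rim.

Call:
{"api": "play_rows", "payload": {
  "commands": [
    {"x": 0.0005,"y": 0,"z": 0.01,"wx": 0,"wy": 0,"wz": 0,"grip": 0.5},
    {"x": 0,"y": 0,"z": 0.01,"wx": 0,"wy": 0,"wz": 0,"grip": 0.5},
    {"x": 0,"y": 0,"z": 0.007,"wx": 0,"wy": 0,"wz": 0,"grip": 0.5},
    {"x": 0,"y": 0,"z": 0,"wx": 0,"wy": 0,"wz": 0,"grip": 0.5}
  ]
}}

```text
clock: 13.8
eef_pos: [463.6, 206.6, 58.5]
eef_rot: [3.141, 0.001, -0.086]
wrist_force: [0.1, 0.1, -0.6]
finger_gap: 55.3
```

```bash
python3 -c "
from h import *
st();snap('side','s9',(190,160,310,290),5)"
```

```text
t 13.8 box [-1.2 66.2 58.5] rot [ 3.141e+00  1.000e-03 -8.600e-02] F [ 0.1  0.1 -0.6] gap 55.3
```

View pics/s9.png

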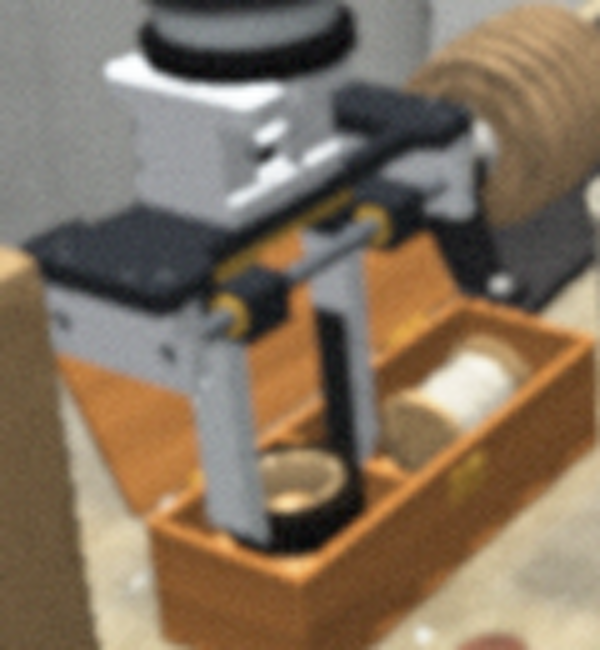

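The tape's lower part is inside the pocket mouth at about (305,510), with no contact force. Releasing, then lifting.

Call:
{"api": "play_rows", "payload": {
  "commands": [
    {"x": 0,"y": 0,"z": 0,"wx": 0,"wy": 0,"wz": 0,"grip": 0.8},
    {"x": 0,"y": 0,"z": 0,"wx": 0,"wy": 0,"wz": 0,"grip": 0.8},
    {"x": 0,"y": 0,"z": 0,"wx": 0,"wy": 0,"wz": 0,"grip": 0.8},
    {"x": 0,"y": 0,"z": -0.03,"wx": 0,"wy": 0,"wz": 0,"grip": 0.8},
    {"x": 0,"y": 0,"z": -0.05,"wx": 0,"wy": 0,"wz": 0,"grip": 0.8},
    {"x": 0,"y": 0,"z": -0.06,"wx": 0,"wy": 0,"wz": 0,"grip": 0},
    {"x": 0,"y": 0,"z": 0,"wx": 0,"wy": 0,"wz": 0,"grip": 0}
  ]
}}

```text
clock: 14.72
eef_pos: [465.4, 207.3, 203.5]
eef_rot: [-3.138, -0.007, -0.086]
wrist_force: [-0.9, -0.7, -0.8]
finger_gap: 58.7
```

```bash
python3 -c "
from h import *
st();snap('side','s10',(190,160,310,290),5)
W=cloud('side',np.load('s10.npz')['d']);p=np.load('s10.npz')['p']
b=(W[...,:2]-CEN)@RB
m=(abs(b[...,0])<36)&(b[...,1]>33)&(b[...,1]<99)&(W[...,2]<75)&(p.max(2)<75)
print(m.sum(),W[...,2][m].min(),W[...,2][m].max(),b[m].min(0),b[m].max(0))"
```

```text
t 14.72 box [  0.6  67.1 203.5] rot [-3.138 -0.007 -0.086] F [-0.9 -0.7 -0.8] gap 58.7
84 39.103711449362095 50.63570988253998 [-21.2886998   34.20561426] [30.3674917  90.99906651]
```

View pics/s10.png

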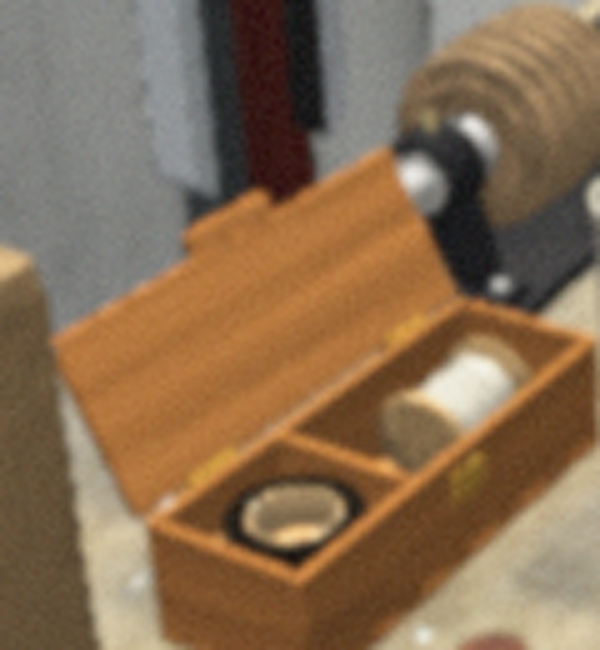

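The tape lies flat in the pocket, its top at about 50 mm and below the rim, at about (295,512). The spool lies in the trough. Next I take the closed fingers behind the lid.

Call:
{"api": "play_rows", "payload": {
  "commands": [
    {"x": 0.0365,"y": 0.0223,"z": 0,"wx": 0,"wy": 0,"wz": 0,"grip": 0},
    {"x": 0.0365,"y": 0.0223,"z": 0,"wx": 0,"wy": 0,"wz": 0,"grip": 0},
    {"x": 0.0365,"y": 0.0223,"z": 0,"wx": 0,"wy": 0,"wz": 0,"grip": 0},
    {"x": 0,"y": 0,"z": 0,"wx": 0,"wy": 0,"wz": 0,"grip": 0},
    {"x": 0,"y": 0,"z": 0.03,"wx": 0,"wy": 0,"wz": 0,"grip": 0},
    {"x": 0,"y": 0,"z": 0.03,"wx": 0,"wy": 0,"wz": 0,"grip": 0},
    {"x": 0,"y": 0,"z": 0.03,"wx": 0,"wy": 0,"wz": 0,"grip": 0},
    {"x": 0,"y": 0,"z": 0,"wx": 0,"wy": 0,"wz": 0,"grip": 0}
  ]
}}

```text
clock: 15.78
eef_pos: [565.2, 130.8, 106.4]
eef_rot: [3.14, 0.005, -0.086]
wrist_force: [1.0, 0.1, -0.6]
finger_gap: 0.8
```

```bash
python3 -c "
from h import *
st();snap('side','s11',(180,120,330,270),4)"
```

```text
t 15.78 box [106.6  -0.4 106.4] rot [ 3.14   0.005 -0.086] F [ 1.   0.1 -0.6] gap 0.8
```

View pics/s11.png

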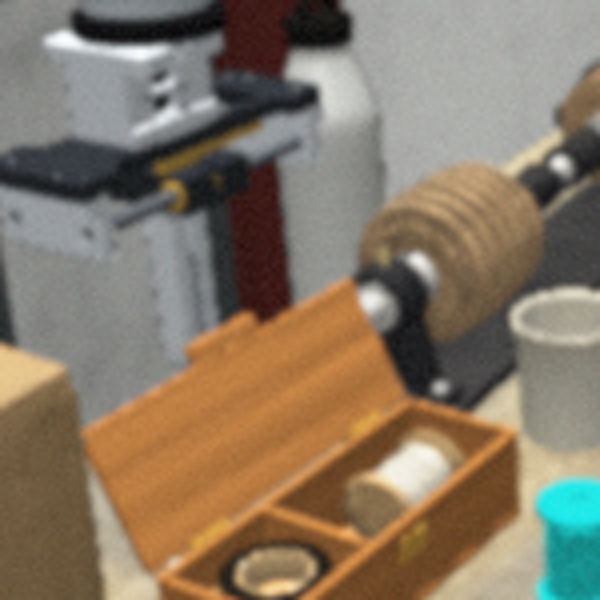

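The closed fingers stand behind the tab, at about (185,330) in this crop. First I push the lid to upright.

Call:
{"api": "play_rows", "payload": {
  "commands": [
    {"x": -0.01,"y": 0,"z": -0.001,"wx": 0,"wy": 0,"wz": 0,"grip": 0},
    {"x": -0.008,"y": 0,"z": -0.001,"wx": 0,"wy": 0,"wz": 0,"grip": 0},
    {"x": -0.007,"y": 0,"z": 0,"wx": 0,"wy": 0,"wz": 0,"grip": 0},
    {"x": -0.007,"y": 0,"z": 0,"wx": 0,"wy": 0,"wz": 0,"grip": 0},
    {"x": -0.007,"y": 0,"z": 0,"wx": 0,"wy": 0,"wz": 0,"grip": 0},
    {"x": -0.007,"y": 0,"z": 0,"wx": 0,"wy": 0,"wz": 0,"grip": 0},
    {"x": -0.007,"y": 0,"z": 0,"wx": 0,"wy": 0,"wz": 0,"grip": 0},
    {"x": 0,"y": 0,"z": 0,"wx": 0,"wy": 0,"wz": 0,"grip": 0}
  ]
}}

```text
clock: 16.82
eef_pos: [513.9, 135.2, 111.1]
eef_rot: [3.141, 0.001, -0.086]
wrist_force: [1.4, -0.1, 0.2]
finger_gap: 0.4
```

```bash
python3 -c "
from h import *
st();snap('side','s12',(180,120,330,270),4)"
```

```text
t 16.82 box [ 55.1  -0.5 111.1] rot [ 3.141e+00  1.000e-03 -8.600e-02] F [ 1.4 -0.1  0.2] gap 0.4
```

View pics/s12.png

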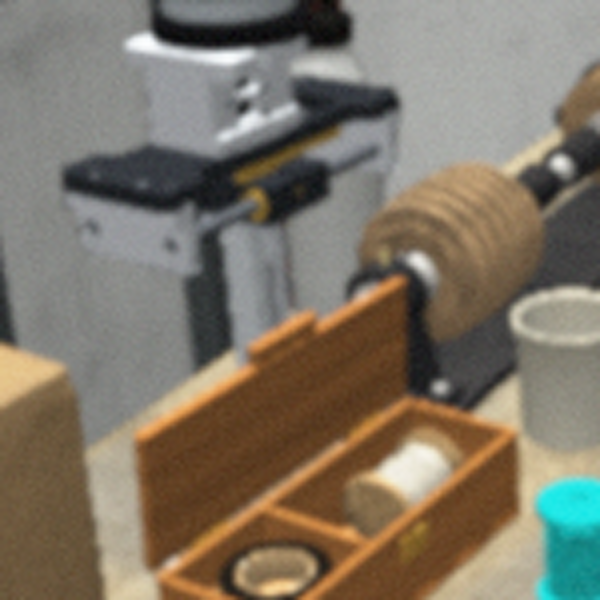

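The lid stands upright, with its top edge along (140,435)–(405,280). Next I follow its arc down.

Call:
{"api": "play_rows", "payload": {
  "commands": [
    {"x": -0.007,"y": 0,"z": 0,"wx": 0,"wy": 0,"wz": 0,"grip": 0},
    {"x": -0.0075,"y": 0,"z": 0,"wx": 0,"wy": 0,"wz": 0,"grip": 0},
    {"x": -0.007,"y": 0,"z": 0.001,"wx": 0,"wy": 0,"wz": 0,"grip": 0},
    {"x": -0.007,"y": 0,"z": 0.0025,"wx": 0,"wy": 0,"wz": 0,"grip": 0},
    {"x": -0.0065,"y": 0,"z": 0.0035,"wx": 0,"wy": 0,"wz": 0,"grip": 0},
    {"x": -0.006,"y": 0,"z": 0.004,"wx": 0,"wy": 0,"wz": 0,"grip": 0},
    {"x": -0.0055,"y": 0,"z": 0.005,"wx": 0,"wy": 0,"wz": 0,"grip": 0},
    {"x": -0.0046,"y": 0,"z": 0.0052,"wx": 0,"wy": 0,"wz": 0,"grip": 0},
    {"x": -0.004,"y": 0,"z": 0.006,"wx": 0,"wy": 0,"wz": 0,"grip": 0},
    {"x": -0.0032,"y": 0,"z": 0.0066,"wx": 0,"wy": 0,"wz": 0,"grip": 0},
    {"x": 0,"y": 0,"z": 0,"wx": 0,"wy": 0,"wz": 0,"grip": 0}
  ]
}}

```text
clock: 18.25
eef_pos: [455.7, 140.1, 76.7]
eef_rot: [3.141, 0.001, -0.086]
wrist_force: [0.9, -0.5, 0.4]
finger_gap: 0.4
```

```bash
python3 -c "
from h import *
st();snap('side','s13',(180,120,330,270),4)"
```

```text
t 18.25 box [-3.2 -0.7 76.7] rot [ 3.141e+00  1.000e-03 -8.600e-02] F [ 0.9 -0.5  0.4] gap 0.4
```

View pics/s13.png

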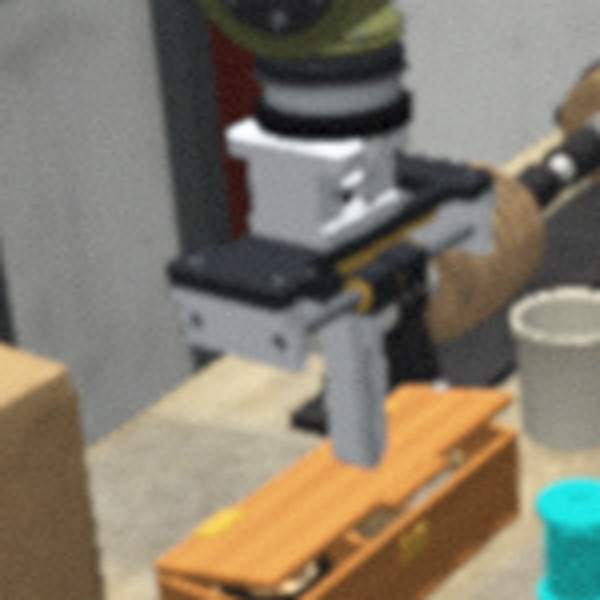

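The lid is nearly shut, about 15° open, with the finger on it at (360,460). Now the last part, gently.

Call:
{"api": "play_rows", "payload": {
  "commands": [
    {"x": -0.002,"y": 0,"z": 0.004,"wx": 0,"wy": 0,"wz": 0,"grip": 0},
    {"x": -0.001,"y": 0,"z": 0.004,"wx": 0,"wy": 0,"wz": 0,"grip": 0},
    {"x": 0,"y": 0,"z": 0.003,"wx": 0,"wy": 0,"wz": 0,"grip": 0},
    {"x": 0,"y": 0,"z": 0.001,"wx": 0,"wy": 0,"wz": 0,"grip": 0},
    {"x": 0,"y": 0,"z": 0,"wx": 0,"wy": 0,"wz": 0,"grip": 0}
  ]
}}

```text
clock: 18.92
eef_pos: [453.3, 140.4, 65.3]
eef_rot: [3.142, 0.0, -0.086]
wrist_force: [0.3, 0.2, 0.4]
finger_gap: 0.6
```

```bash
python3 -c "
from h import *
st()"
```

```text
t 18.93 box [-5.7 -0.6 65.3] rot [ 3.142  0.    -0.086] F [0.3 0.2 0.4] gap 0.6
```

Call:
{"api": "play_rows", "payload": {
  "commands": [
    {"x": 0,"y": 0,"z": 0.0007,"wx": 0,"wy": 0,"wz": 0,"grip": 0},
    {"x": 0,"y": 0,"z": 0.0005,"wx": 0,"wy": 0,"wz": 0,"grip": 0},
    {"x": 0,"y": 0,"z": 0,"wx": 0,"wy": 0,"wz": 0,"grip": 0}
  ]
}}

```text
clock: 19.3
eef_pos: [453.4, 140.5, 64.7]
eef_rot: [-3.141, -0.0, -0.086]
wrist_force: [-2.9, -0.3, 7.8]
finger_gap: 0.6
```

```bash
python3 -c "
from h import *
st();snap('side','s14',(190,160,310,290),5)"
```

```text
t 19.3 box [-5.5 -0.5 64.7] rot [-3.141 -0.    -0.086] F [-2.9 -0.3  7.8] gap 0.6
```

View pics/s14.png

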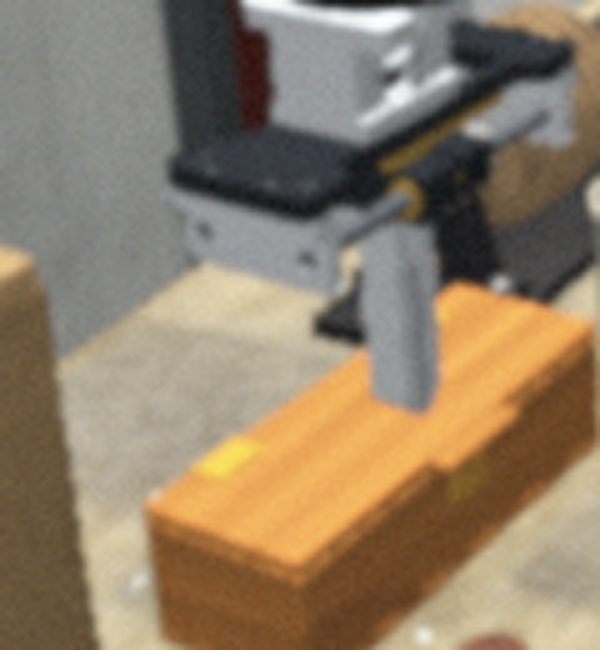

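The lid is flush with the rim, and the 7.8 N is above the hinge drag, so it has hit the rim. One slight extra press, then withdraw.

Call:
{"api": "play_rows", "payload": {
  "commands": [
    {"x": 0,"y": 0,"z": 0.0005,"wx": 0,"wy": 0,"wz": 0,"grip": 0},
    {"x": 0,"y": 0,"z": 0,"wx": 0,"wy": 0,"wz": 0,"grip": 0}
  ]
}}

```text
clock: 19.6
eef_pos: [453.5, 140.5, 64.6]
eef_rot: [-3.141, -0.001, -0.086]
wrist_force: [-6.0, -1.3, 14.4]
finger_gap: 0.4
```

Call:
{"api": "play_rows", "payload": {
  "commands": [
    {"x": 0,"y": 0,"z": -0.02,"wx": 0,"wy": 0,"wz": 0,"grip": 0},
    {"x": 0,"y": 0,"z": -0.05,"wx": 0,"wy": 0,"wz": 0,"grip": 0},
    {"x": 0,"y": 0,"z": -0.06,"wx": 0,"wy": 0,"wz": 0,"grip": 0},
    {"x": -0.03,"y": 0.04,"z": -0.02,"wx": 0,"wy": 0,"wz": 0,"grip": 0},
    {"x": -0.03,"y": 0.05,"z": 0,"wx": 0,"wy": 0,"wz": 0,"grip": 0},
    {"x": -0.03,"y": 0.05,"z": 0,"wx": 0,"wy": 0,"wz": 0,"grip": 0},
    {"x": 0,"y": 0.05,"z": 0,"wx": 0,"wy": 0,"wz": 0,"grip": 0},
    {"x": 0,"y": 0.05,"z": 0,"wx": 0,"wy": 0,"wz": 0,"grip": 0},
    {"x": 0,"y": 0,"z": 0,"wx": 0,"wy": 0,"wz": 0,"grip": 0},
    {"x": 0,"y": 0,"z": 0,"wx": 0,"wy": 0,"wz": 0,"grip": 0}
  ]
}}

```text
clock: 20.85
eef_pos: [342.9, -90.6, 213.6]
eef_rot: [-3.141, 0.0, -0.087]
wrist_force: [-0.1, 1.3, -0.2]
finger_gap: 0.4
```

```bash
python3 -c "
from h import *
st();snap('side','s15',(180,130,340,290),4);snap('top','t15')
W=cloud('side',np.load('s15.npz')['d']);b=(W[...,:2]-CEN)@RB;z=W[...,2]
m=(abs(b[...,0])<36)&(abs(b[...,1])<100)&(z>30)&(z<120);A=np.c_[b[m],np.ones(m.sum())];print(np.linalg.lstsq(A,z[m],rcond=None)[0],m.sum())"
```

```text
t 20.85 box [ -95.6 -240.3  213.6] rot [-3.141  0.    -0.087] F [-0.1  1.3 -0.2] gap 0.4
[ 5.30527537e-02 -4.40332965e-03  6.35276337e+01] 1859
```

View pics/s15.png

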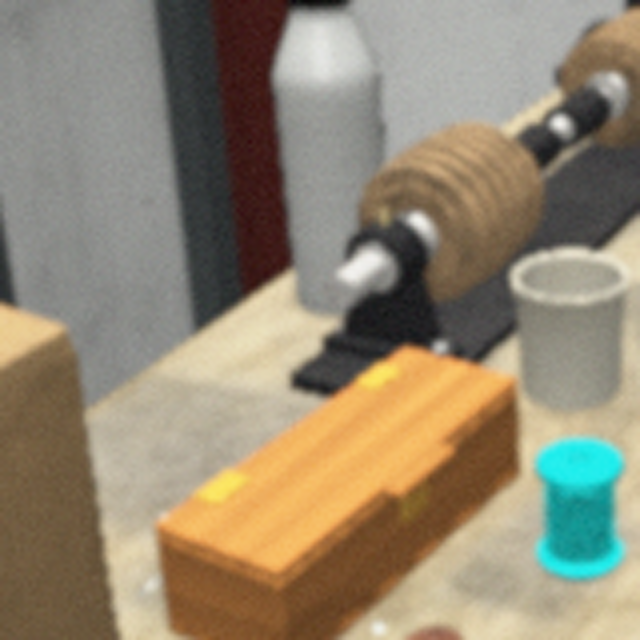

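View pics/t15.png

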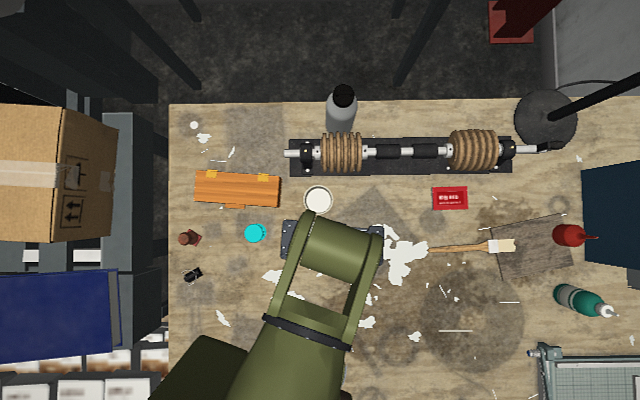

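The lid is flush and shut, and the pot (318,199), stamp (188,238) and ink pad (450,198) have not moved. Before handing in, I'll check the lid slope from the top depth already taken.

```bash
python3 -c "
from h import *
W=cloud('top',np.load('t15.npz')['d']);b=(W[...,:2]-CEN)@RB;z=W[...,2]
m=(abs(b[...,0])<33)&(abs(b[...,1])<95)&(z>30)&(z<120);A=np.c_[b[m],np.ones(m.sum())];print(np.linalg.lstsq(A,z[m],rcond=None)[0],z[m].min(),z[m].max())
print(manip.sign_off())"
```

```text
[2.01430235e-03 9.17194735e-04 6.43966137e+01] 59.233020625182505 70.55428988519276
the job is handed in; nothing more can be done
None
```

The thread box is packed and its lid is shut; I handed the job in at about 21 s, with the arm clear of everything.

- **Spool:** the first push missed because the finger rose too early and slid over the top flange, leaving the spool standing. A second, lower push tipped it onto its side in the trough.
- **Tape:** it lies flat in the square pocket, with its top at about 50 mm, below the 57 mm rim.
- **Lid:** I swung it shut from behind and pressed lightly, to 14 N at most in the readings.
- **Last checks:** the top camera's depth shows the lid level (slope 0.002, mean height 64.4 mm against 64.5 mm when shut). The glue pot, stamp and ink pad look unmoved.
- **Readings that disagreed:**
  - The side camera's depth gave a lid slope of 0.05, probably from front-face pixels in the fit.
  - It also placed the tape about 8 mm off the top camera's position.
  - While holding the 58 mm tape, the gripper read 55.5 mm. Neither of these affected the grasp or the placing.

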